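Set the rover's front toe with the tie-rod turnbuckle

ROBOT

A 7-joint arm with a two-finger parallel gripper is mounted at the origin on the work surface. World frame = base frame: x ahead of the robot, y to its left, z up, the work surface at z = 0. Lengths are in m, angles in rad, forces in N, time in s.
With the tool pointing down it reaches from about 0.425 to 0.825 m from the base axis. Payload 3.6 kg.
Tool frame: the origin (TCP) lies where the fingers leave the gripper's body, on its centre line; the fingertips stand 73 mm ahead of it and the grasp point (between the pads) lies 54 mm ahead of it; z points along the fingers, y is the line along which they close (so a half turn about z gives the same grasp; the last joint's range is limited). The gripper opens to 85 mm and grips with 20 to 120 N. Pads are 22 mm wide; open, the fingers measure 114 mm over their backs; the gripper's body (76 mm by 85 mm) begins 54 mm behind the grasp point. The pads swing forward as they close: fully open they stand 13 mm farther back than shut.
Start: joints at [1.181, 0.615, -0.013, 1.423, 0.008, 1.103, -0.04], TCP at [0.231, -0.608, 0.304] pointing down, gripper open.
Joint ranges: [-3.12, 3.12], [-0.3, 2.06], [-1.34, 1.32], [0.26, 2.42], [-1.36, 4.5], [0.01, 1.98], [-2.84, 2.84]. Speed limits (rad/s): [2.79, 2.79, 3.14, 3.14, 3.14, 3.14, 3.14].

INTERFACE

Orientations are given as a unit quaternion [x, y, z, w].
In Python, from station import arm, snapshot, camera_info, ticket gives the robot as it stands. Calls block until the motion is done:
- arm.movep(position, orientation): joint-space move of the TCP to a pose.
- arm.line_to(position, velocity=0.15, ori=None): straight line of the TCP; ori=None keeps the orientation; velocity is the mean speed in m/s.
- arm.move_j(angles): joint-space move.
- arm.move_gripper(opening, effort=None): opening from 0.0 (shut) to 1.0 (fully open); effort is the grip in N (None keeps the last); returns when the fingers have stopped.
- arm.pause(seconds).
- arm.ik(position, orientation): joint angles nearest the present ones, or None.
- snapshot(name): name is "side" or "top" or "wrist"; returns the picture (384x512x3 uint8, blue, green, red); there is no depth.
- camera_info(name): a dict with "fx", "fy", "cx", "cy" (pixels), "dist_coeffs" ([k1, k2, p1, p2, k3] as OpenCV has them; the pictures are not rectified), "R" (3x3) and "t" (3): a world point X has camera coordinates R X + t; the wrist camera has in their place "T_tool_cam" (4x4, takes a point from camera to tool coordinates, whose origin is the TCP and whose axes are the flange's). Camera axes: x right, y down, z forward; pixel columns grow to the right and rows downward; lengths in m; the calibration is good to about 2 mm. A picture is of the moment at which its call begins: read the wrist's pose just before it. camera_info takes no time and is no camera call.
A pose or a line that the arm cannot do raises arm.MotionError and nothing moves.
- ticket.finish_job(): hands the job in; it is judged then, once.
Readings, each from a call of its own:
- arm.read_time(): time.
- arm.read_joint_positions(): joint angles.
- arm.read_dq(): joint speeds.
- arm.read_effort(): joint torques, N m.
- arm.read_tool_pos(): TCP position.
- arm.read_eef_rot(): TCP orientation.
- arm.read_ft_force(): force on the tool from outside, world axes, zero at the start.
- arm.read_wrist_torque(): the same for the moment, N m.
- arm.read_opening(): opening from 0.0 (shut) to 1.0 (fully open).
- arm.read_finger_force(): force on a finger pad.
Only numpy, scipy, OpenCV 4.12 (cv2) and the standard library are available. Lean on these libraries where they do the work, as an engineer would, in place of code of your own. Each camera call takes 0.05 s, during which the arm holds its last target. There are 200 camera calls.

TASK

The rover standing on its blocks with its nose towards you has its front wheels splayed apart at the front. Turn the hexagonal sleeve in the middle of the front tie rod so that both threaded ends draw in, regrasping as often as needed, until the two front wheels are parallel, then let go. Do it with the sleeve only, without pushing on the wheels, and leave everything lying about where it is.

Things in the scene. Friction and masses are not known exactly. Their poses are not given: they have to be found in the camera images.
- sleeve_mid (a point): Centre of the tie rod's hexagonal sleeve (turnbuckle body): bare aluminium, 18 mm across flats, 60 mm long, level, axis 150 mm above the counter, at the rover's nose. It only turns, about y, which points along the rod to the rover's left wheel (+y at yaw 0). x and z turn with it: one pair of flats faces +x and -x, the others 60 degrees either way. Stiff (about 0.1 N m), stays where left.
- rod_l: Left threaded end of the tie rod, 8 mm leadscrew, one right-hand and one left-hand, 8 mm per turn. Turning the sleeve right-handed about its +y (its top moving away from the robot, to the rover's rear) draws both ends in and brings the fronts of both front wheels together, each by 0.0283 rad per rad of sleeve. Origin: sleeve's centre, moved up to 6 mm along the rod; lock nuts are slack.
- rod_r: Right threaded end of the tie rod, mirror of the left. Both run through printed guides, 9 mm thick collars whose inner faces lie 58 mm either side of the sleeve's centre and rise 13 mm above the axis. Between the guides, within 40 mm of the axis all round, there is only the tie rod.
- rover: Robot car 0.45 m long on two wooden blocks (fixed), nose to the robot. Origin on the counter below the sleeve's centre, x to its rear, y along the tie rod to its left wheel. The cross beam is 35 to 55 mm behind the tie rod's axis with its top 35 mm lower; deck, board, servo and battery, from 100 mm behind, stay below 135 mm over the counter.
- wheel_l: Left front wheel (+y at yaw 0) with its knuckle: lugged black tyre, white rim, 141 mm across, 50 mm wide, centre 105 mm above the counter. Origin on its upright king-pin, 45 mm behind the tie rod's axis and 55 mm inboard of the wheel's centre. y is the axle, x level in the wheel's plane to the rear. At the start both front wheels splay apart at the front (toe out).
- wheel_r: Right front wheel (-y at yaw 0), mirror of the left; y again points along its axle to the rover's left. The y axes of both are parallel when the wheels are parallel.
- clevis: Bystander: white printed clevis, 30 x 26 x 24 mm, lying on the counter before the rover's nose; origin at the centre of its underside.
- screwdriver: Bystander: screwdriver lying on the counter in front of the rover; origin at the centre of its underside.
- wrench: Bystander: open wrench lying on the counter in front of the rover; origin at the centre of its underside.
- spool: Bystander: filament spool, 200 mm across, 64 mm high, lying flat on the counter to the left; origin at the centre of its underside.
- mouse: Bystander: computer mouse, 105 x 60 x 34 mm, on the counter to the right; origin at the centre of its underside.
- tray: Bystander: white divided small-parts tray, 130 x 170 x 30 mm, on the counter to the right; origin at the centre of its underside.
- gear: Bystander: printed spur gear with a hub, 64 mm across, 24 mm high, on the counter to the left; origin at the centre of its underside.

How it is judged:
By the outcome, as a careful person would: the job done as asked, in the order asked, and still so for the second after the job is handed in, with the robot touching nothing.
It also fails if it takes over 64 s, if anything falls off the work surface, if the arm or the gripper's body presses on something with over 40 N, if the wrist force passes 120 N, or if a joint passes its speed limit or range.

## Working session

There is one attempt and no reset: what is moved stays moved. The work goes in short steps, each a Python script; the robot and the scene stay as the last script left them, time stands still between calls to the robot, and variables do not carry over. Pictures are saved under pics/ and viewed, at most 10 in all, crops included, and the job is handed in when it is done.

```bash
mkdir -p pics; ls; python3 - <<'E'
from station import arm,snapshot,camera_info
import cv2,numpy as np
np.set_printoptions(precision=4,suppress=True)
a=snapshot("side");b=snapshot("top")
cv2.imwrite("pics/s.png",a);cv2.imwrite("pics/t.png",b)
for n in("side","top","wrist"):print(n,camera_info(n))
print(arm.read_eef_rot(),arm.read_time())
E
```

```text
pics
side {'fx': 429.0630107102669, 'fy': 429.0630107102669, 'cx': 251.81306987052147, 'cy': 191.77738899971192, 'dist_coeffs': array([0.0426, 0.    , 0.    , 0.    , 0.    ]), 'R': array([[-0.8998, -0.4362,  0.0082],
       [-0.2355,  0.4699, -0.8507],
       [ 0.3672, -0.7674, -0.5256]]), 't': array([0.459 , 0.2236, 1.1153])}
top {'fx': 371.57630105948164, 'fy': 371.57630105948164, 'cx': 254.16084606882, 'cy': 193.15223816509018, 'dist_coeffs': array([0.0389, 0.    , 0.    , 0.    , 0.    ]), 'R': array([[-0.015 , -0.9999, -0.0049],
       [-0.9853,  0.0156, -0.1703],
       [ 0.1703,  0.0022, -0.9854]]), 't': array([0.0074, 0.5207, 1.3698])}
wrist {'fx': 323.52123620682096, 'fy': 323.52123620682096, 'cx': 252.1313380452658, 'cy': 191.69632973944186, 'dist_coeffs': array([-0.0232,  0.    ,  0.    ,  0.    ,  0.    ]), 'T_tool_cam': array([[ 0.0005, -0.9581, -0.2865,  0.074 ],
       [ 1.    ,  0.0007, -0.0006, -0.0009],
       [ 0.0008, -0.2865,  0.9581, -0.0709],
       [ 0.    ,  0.    ,  0.    ,  1.    ]])}
[ 0.9836  0.1805 -0.0002 -0.0011] 0.1
```

```bash
python3 -c "
import cv2,numpy as np
cv2.imwrite('pics/st.png',cv2.resize(np.vstack([cv2.imread('pics/t.png')]),(800,600)))
cv2.imwrite('pics/ss.png',cv2.resize(np.vstack([cv2.imread('pics/s.png')]),(800,600)))"
```

```text
(no output)
```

View pics/st.png

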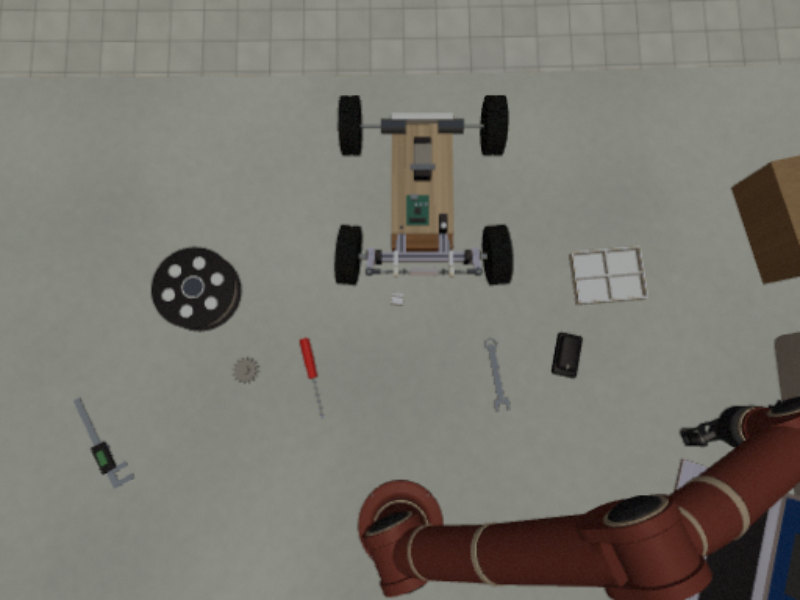

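View pics/ss.png

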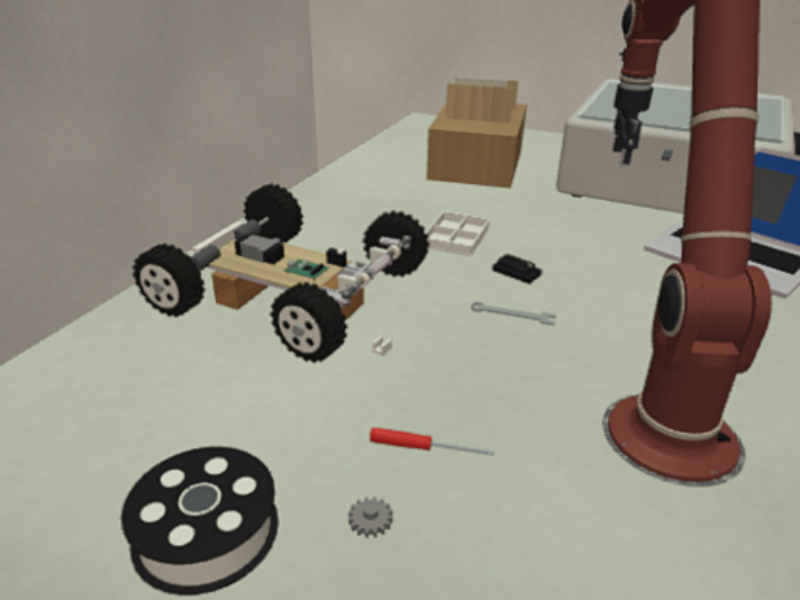

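The top view shows the rover with its front tie rod, sleeve at about (424,273) in the 800x600 picture. The front wheels are at (348,255) and (497,255), visibly toed out, and the rear wheels at (350,125) and (494,125). The side view agrees, and the clevis lies clear in front of the nose.

```bash
cat > h.py <<'E'
from station import arm,snapshot,camera_info,ticket
import cv2,numpy as np
from scipy.spatial.transform import Rotation as Ro
np.set_printoptions(precision=4,suppress=True)
def ray(name,uv,pose=None):
    c=camera_info(name);K=np.array([[c['fx'],0,c['cx']],[0,c['fy'],c['cy']],[0,0,1]])
    p=cv2.undistortPoints(np.array(uv,float).reshape(-1,1,2),K,np.array(c['dist_coeffs'])).reshape(-1,2)
    d=np.c_[p,np.ones(len(p))]
    if name=='wrist':
        T=np.array(c['T_tool_cam']);R=Ro.from_quat(pose[1]).as_matrix()
        return np.array(pose[0])+R@T[:3,3],d@(R@T[:3,:3]).T
    R=np.array(c['R']);return -R.T@np.array(c['t']),d@R
def plane(name,uv,z,pose=None):
    o,d=ray(name,uv,pose);return o+d*((z-o[2])/d[:,2])[:,None]
def pose():return np.array(arm.read_tool_pos()),np.array(arm.read_eef_rot())
def tool(phi,yaw,s=1):
    """tool z down at phi=0, body leans towards the robot for phi<0; y (closing) across rod; s flips half turn"""
    B=np.array([[0,s,0],[s,0,0],[0,0,-1.]])  # columns: x_tool=s*world y, y_tool=s*world x, z down
    return Ro.from_euler('z',yaw)*Ro.from_euler('y',phi)*Ro.from_matrix(B)
def grasp(mid,phi,yaw,s=1,back=0.):
    r=tool(phi,yaw,s);return np.array(mid)-r.as_matrix()[:,2]*(.054+back),r.as_quat()
E
python3 - <<'E'
from h import *
f=512/800
m=plane('top',np.array([[424,273]])*f,.15)[0]
w=plane('top',np.array([[348,255],[497,255],[350,125],[494,125]])*f,.14)
print(m,w)
for yaw in (0.,):
  for s in(1,-1):
    print(s,[(d,arm.ik(*grasp(m,np.radians(d),yaw,s)) is not None) for d in range(-100,61,10)])
E
```

```text
[ 0.568  -0.0629  0.15  ] [[ 0.6154  0.1105  0.14  ]
 [ 0.6097 -0.2319  0.14  ]
 [ 0.9343  0.1052  0.14  ]
 [ 0.928  -0.238   0.14  ]]
1 [(-100, False), (-90, False), (-80, False), (-70, False), (-60, False), (-50, False), (-40, True), (-30, True), (-20, True), (-10, True), (0, True), (10, True), (20, True), (30, True), (40, True), (50, True), (60, False)]
-1 [(-100, False), (-90, False), (-80, False), (-70, False), (-60, False), (-50, False), (-40, True), (-30, True), (-20, True), (-10, True), (0, True), (10, True), (20, True), (30, True), (40, True), (50, True), (60, False)]
```

```bash
cat >> h.py <<'E'
def camdown(p,s=1):
    T=np.array(camera_info('wrist')['T_tool_cam'])
    Rc=np.array([[s,0,0],[0,-s,0],[0,0,-1.]]);R=Rc@T[:3,:3].T
    return np.array(p)-R@T[:3,3],Ro.from_matrix(R).as_quat()
def wheel(name,c,s=1,z=.42,tag=''):
    arm.movep(*camdown([c[0],c[1],z],s));arm.pause(.2);P=pose();im=snapshot('wrist')
    cv2.imwrite(f'pics/{name}{tag}.png',im);return wheel_angle(im,P)
def wheel_angle(im,P):
    g=(im.max(2)<60).astype(np.uint8)*255
    g=cv2.morphologyEx(g,cv2.MORPH_CLOSE,np.ones((9,9)));g=cv2.morphologyEx(g,cv2.MORPH_OPEN,np.ones((21,21)))
    k=max(cv2.findContours(g,cv2.RETR_EXTERNAL,cv2.CHAIN_APPROX_NONE)[0],key=cv2.contourArea)
    w=plane('wrist',k.reshape(-1,2),.14,P)[:,:2]
    rect=cv2.minAreaRect((w*1e3).astype(np.float32))
    # line through mid-points of the two long edges' fits
    x=w[:,0];c=np.array(rect[0])/1e3;a=[]
    for sd in(1,-1):
        q=w[(np.sign(w[:,1]-c[1])==sd)&(abs(x-c[0])<.045)]
        b=np.array([[t,np.max(sd*q[abs(q[:,0]-t)<.006][:,1])*sd] for t in c[0]+np.arange(-.04,.041,.005)])
        a.append(np.arctan(np.polyfit(b[:,0],b[:,1],1)[0]))
    return rect,np.array(a)
E
python3 - <<'E'
from h import *
print(arm.ik(*camdown([.568,-.063,.4],1)),arm.ik(*camdown([.568,-.063,.4],-1)))
s=1
j=arm.ik(*camdown([.568,-.063,.4],1))
print(wheel('R0',[.612,-.232],s))
arm.movep(*camdown([.568,-.063,.36],s));arm.pause(.2);print(pose());cv2.imwrite('pics/S0.png',snapshot('wrist'))
print(wheel('L0',[.615,.11],s),arm.read_time())
v=np.hstack([cv2.imread(f'pics/{n}0.png') for n in'RL']);v=cv2.resize(v,(800,300))
cv2.imwrite('pics/v0.png',np.vstack([v,cv2.resize(cv2.imread('pics/S0.png')[80:304,56:456],(536,300)).copy() if 0 else cv2.copyMakeBorder(cv2.resize(cv2.imread('pics/S0.png')[42:342,:],(512,300)),0,0,0,288,0)]))
E
```

```text
[ 0.5948  0.5811 -0.5348  1.579  -0.0053  1.086   0.1316] [ 0.5059  0.7368 -1.1489  1.6468  0.9098  1.4474  2.299 ]Traceback (most recent call last):
  File "<stdin>", line 5, in <module>
  File "h.py", line 28, in wheel
    cv2.imwrite(f'pics/{name}{tag}.png',im);return wheel_angle(im,P)
                                                   ~~~~~~~~~~~^^^^^^
  File "h.py", line 39, in wheel_angle
    b=np.array([[t,np.max(sd*q[abs(q[:,0]-t)<.006][:,1])*sd] for t in c[0]+np.arange(-.04,.041,.005)])
                   ~~~~~~^^^^^^^^^^^^^^^^^^^^^^^^^^^^^^^
    return _wrapreduction(a, np.maximum, 'max', axis, None, out,
                          keepdims=keepdims, initial=initial, where=where)
    return ufunc.reduce(obj, axis, dtype, out, **passkwargs)
           ~~~~~~~~~~~~^^^^^^^^^^^^^^^^^^^^^^^^^^^^^^^^^^^^^
ValueError: zero-size array to reduction operation maximum which has no identity
```

```bash
python3 - <<'E'
from h import *
import json
D={'R':[x.tolist() for x in pose()]}
arm.movep(*camdown([.568,-.063,.36]));arm.pause(.2);D['S']=[x.tolist() for x in pose()];cv2.imwrite('pics/S.png',snapshot('wrist'))
arm.movep(*camdown([.615,.11,.42]));arm.pause(.2);D['L']=[x.tolist() for x in pose()];cv2.imwrite('pics/L.png',snapshot('wrist'))
json.dump(D,open('D.json','w'));print(D,arm.read_time())
v=cv2.resize(np.hstack([cv2.imread('pics/R.png'),cv2.imread('pics/L.png')]),(800,300))
cv2.imwrite('pics/v0.png',np.vstack([v,cv2.copyMakeBorder(cv2.imread('pics/S.png')[42:342],0,0,0,288,0)]))
E
```

```text
{'R': [[0.6125221822827144, -0.28336667003817967, 0.33088621817397756], [0.7003526212458131, 0.6989950815771729, 0.1025122992129304, -0.10199661933181269]], 'S': [[0.5683026707779938, -0.11639038336215753, 0.2712332360692917], [0.7010926664154952, 0.698326905040437, 0.10242050075491539, -0.10158074532197514]], 'L': [[0.6145262702936276, 0.0557623689315983, 0.33002239275295236], [0.7016217651528208, 0.6978490431825103, 0.10119004872072529, -0.10244113252493907]]} 4.2583[ WARN:0@3.626] global loadsave.cpp:275 findDecoder imread_('pics/R.png'): can't open/read file: check file path/integrity
Traceback (most recent call last):
ValueError: all the input arrays must have same number of dimensions, but the array at index 0 has 1 dimension(s) and the array at index 1 has 3 dimension(s)
```

```bash
cp pics/R0.png pics/R.png; python3 - <<'E'
from h import *
v=cv2.resize(np.hstack([cv2.imread('pics/R.png'),cv2.imread('pics/L.png')]),(800,300))
cv2.imwrite('pics/v0.png',np.vstack([v,cv2.copyMakeBorder(cv2.imread('pics/S.png')[42:342],0,0,0,288,0)]))
E
```

```text
(no output)
```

View pics/v0.png

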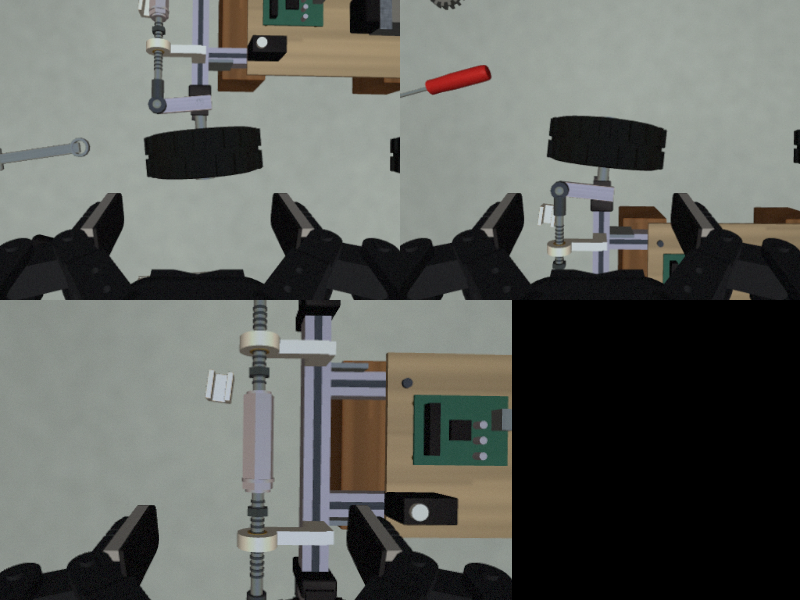

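Top panels: right wheel around (204,153) and left wheel around (607,142), both toed out, with the gripper fingers dark below them. Bottom panel: sleeve spans rows 391–491 at column ~258, with a bright facet and a ridge at column ~250. The guides are at rows 343 and 540.

```bash
python3 - <<'E'
s=open('h.py').read()
s=s.replace("    k=max(cv2.find","    lab=cv2.connectedComponents(g)[1];g=(lab==lab[190,256]).astype(np.uint8)*255\n    k=max(cv2.find")
s=s.replace("    g=cv2.morphologyEx(g,cv2.MORPH_CLOSE","    g[245:]=0;g[:,:100]=0;g[:,400:]=0\n    g=cv2.morphologyEx(g,cv2.MORPH_CLOSE",1)
open('h.py','w').write(s)
E
python3 - <<'E'
from h import *
import json
D=json.load(open('D.json'))
for n in'RL': print(n,*wheel_angle(cv2.imread(f'pics/{n}.png'),D[n]))
S=cv2.imread('pics/S.png')
print(S[150:215,236:282].mean((0,2)).round().astype(int))
print(plane('wrist',[[258.5,183],[259,85],[257,282],[259.5,50],[257,330]],.15,D['S']))
# sleeve vertical extent, rod column centre
print(S[120:250,250:270].mean((1,2)).round().astype(int))
E
```

```text
R ((620.1189575195312, -235.7093505859375), (128.0939483642578, 54.671180725097656), 4.678353786468506) [0.062 0.06 ]
L ((625.3917236328125, 114.80340576171875), (54.79309844970703, 128.0611572265625), 84.54144287109375) [-0.081  -0.1027]
[149 149 149 149 149 149 145 134 130 129 129 129 129 129 129 129 129 130
 133 143 148 148 148 148 148 148 147 147 147 148 148 147 148 147 134 100
  95 121 147 149 149 149 149 149 149 149]
[[ 0.5733 -0.0597  0.15  ]
 [ 0.5739  0.0041  0.15  ]
 [ 0.5721 -0.1241  0.15  ]
 [ 0.5743  0.0271  0.15  ]
 [ 0.572  -0.1556  0.15  ]]
[112 118 102  87  87 104 117 120 119 119 119 120 140 144 144 140 140 140
 140 139 140 140 141 140 141 140 141 140 141 141 141 141 140 141 141 142
 141 142 141 142 142 141 142 141 142 142 142 142 142 142 142 143 143 142
 143 142 143 142 143 143 143 143 143 142 143 144 144 143 143 144 144 144
 143 144 144 144 143 144 144 144 144 144 144 144 145 144 144 144 144 145
 145 145 144 145 145 144 145 144 144 145 144 137 144 146 145 145 145 145
 145 144 145 144 143 143 142 124 120 120 120 120 120 115  98  85  85 109
 117 115  90  63]
```

The right wheel is at about +0.061 rad and the left at −0.092 rad. With rover yaw about −0.015, that is roughly 0.077 toe-out on each side, so the sleeve needs about 2.7 rad (155°). From the facet profile, the closest flat grasp is phi ≈ −12°.

```bash
cat >> h.py <<'E'
MID=np.array([.5733,-.0600,.150]);YAW=-.014
def turn(a,b,mid,v=.05,step=8):
    n=max(1,int(np.ceil(abs(b-a)/step)))
    for d in np.linspace(a,b,n+1)[1:]:
        p,q=grasp(mid,np.radians(d),YAW);arm.line_to(p,v,q)
def st(l=''):
    P=pose();R=Ro.from_quat(P[1]).as_matrix()
    print(l,'t',round(arm.read_time(),2),'op',round(arm.read_opening(),3),'F_tool',R.T@np.array(arm.read_ft_force()),'M_tool',R.T@np.array(arm.read_wrist_torque()),'ff',arm.read_finger_force())
E
python3 - <<'E'
from h import *
for d in(-12,0,20,48,52):print(d,arm.ik(*grasp(MID,np.radians(d),YAW)))
arm.move_gripper(.45,40)
arm.movep(*grasp(MID,np.radians(-12),YAW,back=.08));arm.pause(.2);st('pre')
P=pose();cv2.imwrite('pics/pre.png',snapshot('wrist'))
p,q=grasp(MID,np.radians(-12),YAW);arm.line_to(p,.1);arm.pause(.2);st('in')
arm.move_gripper(0,20);arm.pause(.3);st('grip')
cv2.imwrite('pics/g.png',snapshot('wrist'))
E
```

```text
-12 [ 0.2346  0.5605 -0.241   1.9242  0.2684  0.4737 -0.1985]
0 [ 0.2503  0.6307 -0.2918  1.7524  0.2402  0.7936 -0.1718]
20 [ 0.229   0.787  -0.3131  1.4663  0.2124  1.2764 -0.1479]
48 [ 0.1797  1.0487 -0.3088  1.0853  0.1922  1.8801 -0.1359]
52 [ 0.1659  1.0857 -0.2889  1.0354  0.1802  1.9581 -0.1253]
pre t 5.65 op 0.456 F_tool [ 0.3591 -0.0479 -0.8038] M_tool [ 0.1533 -0.029   0.0439] ff 0.0
in t 6.85 op 0.454 F_tool [-0.5912  0.0675 -0.0467] M_tool [ 0.2612  0.0213 -0.0509] ff 0.0
grip t 7.46 op 0.205 F_tool [-0.1114 -3.8667 -6.7983] M_tool [ 0.8625 -0.0267  0.0157] ff 21.654456300830134
```

View pics/g.png

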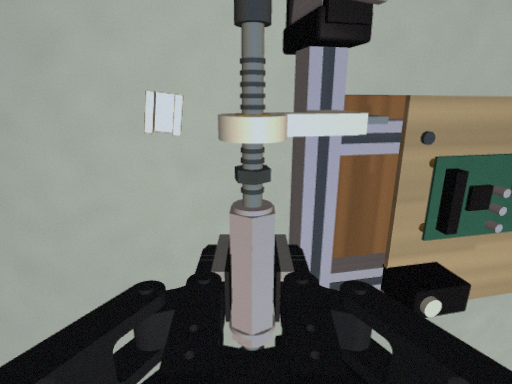

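The picture shows the pads (columns ~222 and ~284) squarely on the sleeve flats. The opening of 17.4 mm matches 18 mm across flats, so I'll turn.

```bash
python3 - <<'E'
from h import *
arm.move_gripper(0,45);st('grip')
turn(-12,18,MID);st('mid')
turn(18,48,MID);st('end')
arm.move_gripper(.45);arm.pause(.1);st('open')
turn(48,-12,MID,.1,12);st('back')
arm.move_gripper(0,45);arm.pause(.2);st('grip2')
E
```

```text
grip t 7.72 op 0.194 F_tool [-0.6884 -3.7568 -7.0861] M_tool [0.856  0.0251 0.0594] ff 46.66333502624184
mid t 8.93 op 0.195 F_tool [ 0.196  -5.3077 -6.1188] M_tool [ 0.9178 -0.0006  0.0037] ff 47.730936887674034
end t 10.1 op 0.2 F_tool [-1.0876 -5.9298 -1.1778] M_tool [ 0.5249 -0.0218 -0.0607] ff 50.08422946091741
open t 10.54 op 0.449 F_tool [ 0.2977 -1.1677  0.4151] M_tool [-0.6889  0.0562 -0.02  ] ff 0.0
back t 12.43 op 0.45 F_tool [ 0.8323  0.7164 -0.1161] M_tool [0.1429 0.0277 0.0406] ff 0.0
grip2 t 12.94 op 0.202 F_tool [-0.0037 -3.4707 -1.014 ] M_tool [1.0258 0.1041 0.043 ] ff 44.24702826887369
```

```bash
python3 - <<'E'
from h import *
turn(-12,48,MID);st('end')
arm.move_gripper(.45);arm.pause(.1)
turn(48,-12,MID,.1,12)
arm.line_to(grasp(MID,np.radians(-12),YAW,back=.09)[0],.15)
print(wheel('R',[.620,-.2357],tag='1'))
print(wheel('L',[.6254,.1148],tag='1'));st()
v=np.vstack([cv2.imread(f'pics/{n}1.png')[110:260,100:420] for n in'RL']);cv2.imwrite('pics/v1.png',cv2.resize(v,(640,600)))
E
```

```text
end t 15.32 op 0.202 F_tool [ 0.3531 -7.2518  5.3589] M_tool [0.9118 0.1594 0.0032] ff 50.1224542921409
(((617.02197265625, -236.00347900390625), (127.56507110595703, 53.74844741821289), 0.29374241828918457), array([0.0159, 0.0158]))
(((622.881591796875, 113.88773345947266), (54.47343063354492, 127.234375), 89.80423736572266), array([-0.0333, -0.0433]))
 t 21.12 op 0.448 F_tool [ 0.2153 -0.7618 -0.0031] M_tool [ 0.0103 -0.3074  0.025 ] ff 0.0
```

View pics/v1.png

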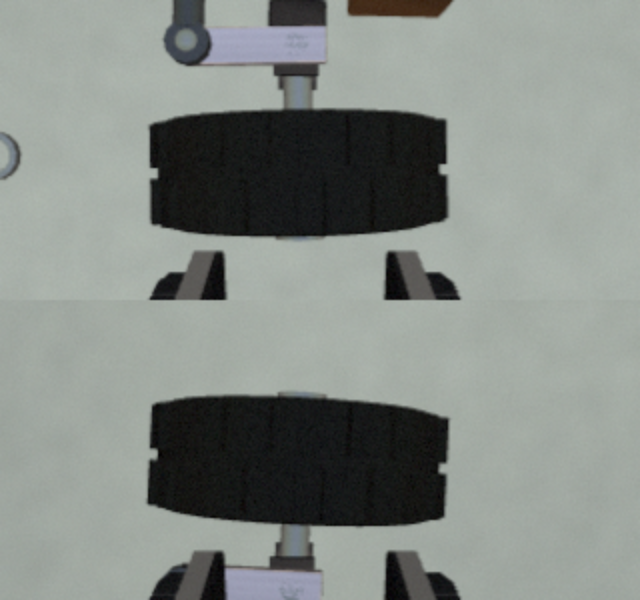

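Both wheels are nearly centred in their crops; the groove notches are at (155,173)/(443,170) for the right and (155,454)/(442,467) for the left. Some toe-out remains, so I'll refine with the midline slope over the whole tyre.

```bash
cat >> h.py <<'E'
def midline(im,P,th=75):
    g=(cv2.GaussianBlur(im,(3,3),0).max(2)<th).astype(np.uint8)*255
    g[236:]=0;g[:,:100]=0;g[:,400:]=0
    g=cv2.morphologyEx(g,cv2.MORPH_OPEN,np.ones((31,31)));lab=cv2.connectedComponents(g)[1];g=lab==lab[190,256]
    cs=np.where(g.any(0))[0];n=len(cs);out=[]
    M=[]
    for c in cs:
        r=np.where(g[:,c])[0];M.append(plane('wrist',[[c,r[0]],[c,r[-1]]],.14,P).mean(0)[:2])
    M=np.array(M);x0=(M[0,0]+M[-1,0])/2
    for h in(.035,.045,.055,.060):
        q=M[abs(M[:,0]-x0)<h];out.append(np.polyfit(q[:,0],q[:,1],1)[0])
    # notches apart: end edges
    return np.array(out)
E
python3 - <<'E'
from h import *
import json
D=json.load(open('D.json'))
pr={n:camdown([.620,-.2357,.42] if n=='R' else [.6254,.1148,.42]) for n in'RL'}
print('L now, nominal vs read',pr['L'],pose())
for th in(60,75,90):
  for t in('','1'):
    a={n:midline(cv2.imread(f'pics/{n}{t}.png'),D[n] if t=='' else pr[n],th) for n in'RL'}
    print(th,t,'R',a['R'],'L',a['L'],'R-L',a['R']-a['L'])
E
```

```text
L now, nominal vs read (array([0.6249, 0.0636, 0.3311]), array([ 0.6999,  0.6994,  0.1021, -0.1026])) (array([0.6252, 0.0622, 0.3308]), array([ 0.7007,  0.6986,  0.1021, -0.1024]))
60  R [0.0735 0.0723 0.0721 0.0721] L [-0.1029 -0.1003 -0.0989 -0.0996] R-L [0.1764 0.1726 0.171  0.1716]
60 1 R [0.0162 0.0153 0.0145 0.0145] L [-0.0448 -0.0451 -0.0449 -0.0446] R-L [0.061  0.0603 0.0594 0.0591]
75  R [0.0714 0.0701 0.0713 0.0713] L [-0.1007 -0.0985 -0.0976 -0.0981] R-L [0.172  0.1686 0.1688 0.1694]
75 1 R [0.015  0.0145 0.0139 0.014 ] L [-0.0405 -0.0421 -0.0427 -0.0427] R-L [0.0554 0.0566 0.0566 0.0568]
90  R [0.0715 0.072  0.0725 0.0726] L [-0.1009 -0.0999 -0.0997 -0.0997] R-L [0.1724 0.1718 0.1722 0.1723]
90 1 R [0.0151 0.0141 0.0138 0.0141] L [-0.0457 -0.0457 -0.045  -0.0445] R-L [0.0608 0.0597 0.0588 0.0587]
```

The midline measure is consistent: R−L went from 0.172 to about 0.057, against a predicted change of 0.1185. About 57° more is needed.

```bash
cat > r.py <<'E'
from h import *
def measure(tag):
    o={}
    for n,c in(('R',[.616,-.2360]),('L',[.6215,.1135])):
        arm.movep(*camdown([*c,.42]));arm.pause(.4);P=pose();im=snapshot('wrist')
        cv2.imwrite(f'pics/{n}{tag}.png',im);o[n]=np.array([midline(im,P,t)for t in(60,75,90)])
    print('R',o['R'].mean(0),'L',o['L'].mean(0),'R-L\n',o['R']-o['L']);st()
def stroke(a,b):
    arm.movep(*grasp(MID,np.radians(a),YAW,back=.08));arm.line_to(grasp(MID,np.radians(a),YAW)[0],.1)
    arm.move_gripper(0,45);arm.pause(.2);st('grip')
    turn(a,b,MID);arm.pause(.2);st('end')
    arm.move_gripper(.45);arm.pause(.1)
    arm.line_to(grasp(MID,np.radians(b),YAW,back=.09)[0],.15)
E
python3 - <<'E'
from r import *
stroke(-12,45);measure('2')
E
```

```text
grip t 23.27 op 0.2 F_tool [ 0.6681 -3.9597 -7.3234] M_tool [0.928  0.0813 0.0305] ff 45.09770218748599
end t 25.78 op 0.202 F_tool [-0.3696 -4.3535 -1.141 ] M_tool [ 0.4729  0.0409 -0.0036] ff 50.251702945679426Traceback (most recent call last):
  File "<stdin>", line 2, in <module>
  File "r.py", line 13, in stroke
    arm.line_to(grasp(MID,np.radians(b),YAW,back=.09)[0],.15)
    ~~~~~~~~~~~^^^^^^^^^^^^^^^^^^^^^^^^^^^^^^^^^^^^^^^^^^^^^^
station.MotionError: the arm cannot follow that straight line within its joint ranges
```

```bash
python3 - <<'E'
s=open('r.py').read()
s=s.replace("    arm.line_to(grasp(MID,np.radians(b),YAW,back=.09)","    turn(b,-12,MID,.1,12);arm.line_to(grasp(MID,np.radians(-12),YAW,back=.09)")
open('r.py','w').write(s)
from r import *
turn(45,-12,MID,.1,12);arm.line_to(grasp(MID,np.radians(-12),YAW,back=.09)[0],.15)
measure('2')
E
```

```text
R [-0.008  -0.0079 -0.0077 -0.0073] L [-0.0222 -0.0221 -0.0214 -0.021 ] R-L
 [[0.0137 0.0142 0.0139 0.0136]
 [0.0128 0.0135 0.0134 0.0134]
 [0.016  0.0147 0.014  0.0143]]
 t 31.93 op 0.45 F_tool [ 0.0773  0.668  -0.7506] M_tool [ 0.034  -0.2809  0.0118] ff 0.0
```

```bash
python3 - <<'E'
from r import *
arm.movep(*camdown([.5733,-.06,.30]));arm.pause(.4);P=pose();print(P);im=snapshot('wrist')
cv2.imwrite('pics/S2.png',im);st()
print(im[150:225,225:290].mean((0,2)).round().astype(int))
v=np.vstack([np.hstack([cv2.imread(f'pics/{n}2.png')[110:260,100:420] for n in'RL']),im[60:360,:][:,:].repeat(1,0)[:, :].copy()[:,:512] if 0 else cv2.copyMakeBorder(im[60:360],0,0,64,64,0)])
cv2.imwrite('pics/v2.png',v)
E
```

```text
(array([ 0.5731, -0.1105,  0.2114]), array([ 0.6995,  0.6999,  0.1023, -0.1023]))
 t 33.26 op 0.448 F_tool [ 0.3017  0.2626 -0.0465] M_tool [-0.0347 -0.3257 -0.0421] ff 0.0
[165 165 165 160 148 140 140 140 140 140 140 141 140 140 141 140 140 140
 141 147 159 164 164 163 164 164 164 164 164 164 163 164 163 164 163 163
 163 163 163 163 163 162 148 116 104 104 108 132 159 164 164 164 164 164
 164 165 165 165 164 165 165 165 165 165 165]
```

View pics/v2.png

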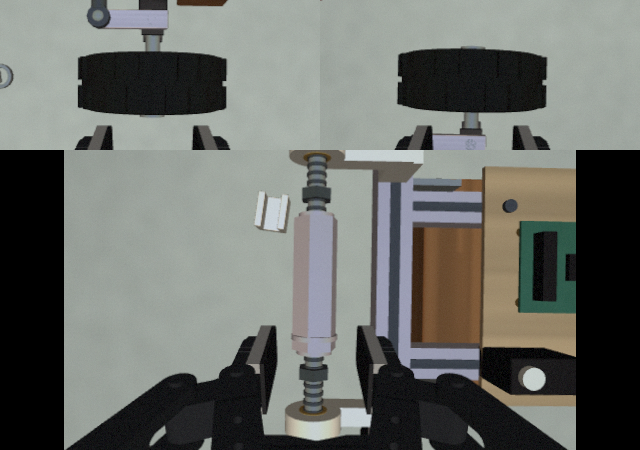

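The wheels now look nearly parallel. The sleeve's ridges (columns ~244 and ~267 in the raw image) say it turned about 177°, as commanded. That disagrees slightly with the midline reading, so I'll cross-check with the tyre's centre-groove notches and the pose-reading noise.

```bash
cat >> r.py <<'E'
def notch(im,P):
    g=cv2.cvtColor(im,cv2.COLOR_BGR2GRAY).astype(float)
    m=(g<75).astype(np.uint8)*255;m[236:]=0;m[:,:100]=0;m[:,400:]=0
    o=cv2.morphologyEx(m,cv2.MORPH_OPEN,np.ones((31,31)));lab=cv2.connectedComponents(o)[1];o=lab==lab[190,256]
    r=np.where(o.any(1))[0];c=np.where(o.any(0))[0];r0=(r[0]+r[-1])//2;q=[];e=[]
    for sd in(0,-1):
        ce=c[sd]; xs=np.arange(ce-8,ce+9)
        blk=g[r0-18:r0+19,ce-3:ce+6] if sd==0 else g[r0-18:r0+19,ce-5:ce+4]
        p=blk.mean(1);w=np.clip(p-np.median(p)-8,0,None);k=np.argmax(w);rows=np.arange(len(w));w[abs(rows-k)>4]=0
        q.append([ce,r0-18+(w*rows).sum()/w.sum()])
    W=plane('wrist',q,.105,P);d=W[1]-W[0]
    return np.array(q),np.arctan2(d[1],d[0]),np.hypot(d[0],d[1])
E
python3 - <<'E'
from r import *
import json
D=json.load(open('D.json'))
y=[ (lambda q:2*np.arctan2(q[1],q[0]))(np.array(arm.read_eef_rot())) for _ in range(12)];print('yaw noise',np.std(y),np.mean(y)-np.pi/2)
c1={'R':[.620,-.2357,.42],'L':[.6254,.1148,.42]};c2={'R':[.616,-.2360,.42],'L':[.6215,.1135,.42]}
for t in('','1','2'):
  for n in'RL':
    P=D[n] if t=='' else camdown((c1 if t=='1' else c2)[n])
    im=cv2.imread(f'pics/{n}{t}.png');print(t,n,*notch(im,P),'mid',midline(im,P,60)[1:],midline(im,P,90)[1:], 'nominal0',notch(im,camdown(c1[n]))[1])
E
```

```text
yaw noise 0.0 0.00017298243106211864
 R [[190.     200.4876]
 [329.     188.6323]] 0.08358094353185995 0.1359010006635366 mid [0.0723 0.0721 0.0721] [0.072  0.0725 0.0726] nominal0 0.08507283152045497
 L [[195.     176.0622]
 [334.     191.518 ]] -0.11523299472535763 0.13582239161787743 mid [-0.1003 -0.0989 -0.0996] [-0.0999 -0.0997 -0.0997] nominal0 -0.11069141812572846
1 R [[179.     196.1867]
 [318.     194.0167]] 0.01561593846234277 0.13550210751711333 mid [0.0153 0.0145 0.0145] [0.0141 0.0138 0.0141] nominal0 0.01561593846234277
1 L [[179.     186.6331]
 [318.     193.8018]] -0.05152999301441273 0.13566573900913084 mid [-0.0451 -0.0449 -0.0446] [-0.0457 -0.045  -0.0445] nominal0 -0.05152999301441273
2 R [[182.     191.837 ]
 [321.     193.2278]] -0.010005221817462306 0.13549084501138114 mid [-0.0101 -0.0098 -0.0096] [-0.0098 -0.0096 -0.0091] nominal0 -0.010005221817462306
2 L [[182.     188.8243]
 [321.     192.1967]] -0.02425780118335244 0.13552402930923196 mid [-0.0215 -0.0209 -0.0204] [-0.0217 -0.0208 -0.0207] nominal0 -0.02425780118335242
```

The tyre-end notches and the midline both put R−L at about +0.013 now. I'll turn about 11° more, then check again, including one view with both wheels in it.

```bash
cat >> r.py <<'E'
def both(tag,z=.50):
    T=np.array(camera_info('wrist')['T_tool_cam'])
    Rc=np.array([[0,-1,0],[-1,0,0],[0,0,-1.]]);R=Rc@T[:3,:3].T
    c=np.array([.60,-.0605,z]);arm.movep(c-R@T[:3,3],Ro.from_matrix(R).as_quat());arm.pause(.4)
    cv2.imwrite(f'pics/B{tag}.png',snapshot('wrist'))
def meas2(tag):
    for n,c in(('R',[.616,-.2360,.42]),('L',[.6215,.1135,.42])):
        P=camdown(c);arm.movep(*P);arm.pause(.5);im=snapshot('wrist');cv2.imwrite(f'pics/{n}{tag}.png',im)
        y=[]
        for _ in range(5):
            q=arm.read_eef_rot();y.append(2*np.arctan2(q[1],q[0])-np.pi/2);arm.pause(.03)
        print(n,'notch',notch(im,P)[1],'mid',midline(im,P,60)[1:],midline(im,P,90)[1:],'yawdev',np.mean(y),np.std(y))
E
python3 - <<'E'
from r import *
stroke(-15,-4);meas2('3');st()
try: both('3')
except Exception as e: print(e)
st()
E
```

```text
grip t 35.13 op 0.201 F_tool [ 0.6103 -3.4279 -7.4053] M_tool [ 0.9365 -0.0146  0.0039] ff 45.14557862654328
end t 35.88 op 0.202 F_tool [ 0.4663 -4.1454 -6.3001] M_tool [ 0.9916 -0.0493  0.0808] ff 47.17674422543496
R notch -0.01524757570949444 mid [-0.014  -0.013  -0.0127] [-0.0128 -0.0128 -0.0123] yawdev -0.00010224244597853983 0.00016605367584852742
L notch -0.019627155771516573 mid [-0.0157 -0.0158 -0.0153] [-0.016  -0.0159 -0.0154] yawdev -0.0006113760650291233 7.377409874994589e-05
 t 41.04 op 0.448 F_tool [ 0.4131  0.1987 -0.2633] M_tool [ 0.0444 -0.3133 -0.0144] ff 0.0
 t 42.72 op 0.452 F_tool [-0.8514  0.8671 -0.2814] M_tool [-0.05   -0.3279 -0.0443] ff 0.0
```

```bash
ls pics/B3.png && cp pics/B3.png pics/b.png
```

```text
pics/B3.png
```

View pics/b.png

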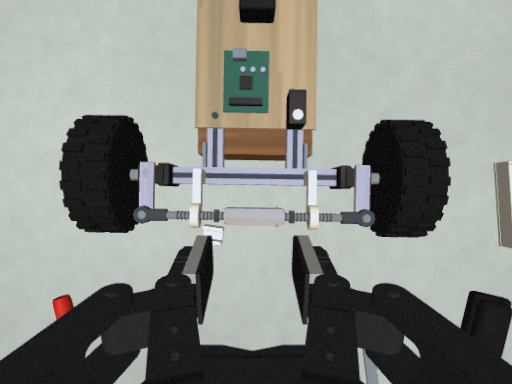

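The view of both wheels shows them parallel within a few milliradians, and the clevis, screwdriver and tray are undisturbed. The residual is about 0.0035 rad in total, so one small 3.5° trim and then hand in.

```bash
python3 - <<'E'
from r import *
stroke(-4,-.5);meas2('4');st()
E
```

```text
grip t 45.41 op 0.205 F_tool [-0.4144 -3.8846 -6.2979] M_tool [0.7997 0.0079 0.0053] ff 45.29655962716788
end t 45.86 op 0.197 F_tool [ 0.0941 -3.9076 -5.8608] M_tool [0.8265 0.0304 0.0282] ff 46.344288499094546
R notch -0.01768378021740089 mid [-0.0149 -0.0148 -0.0143] [-0.0147 -0.0147 -0.0144] yawdev -0.00011866724412965546 0.0001631690319576518
L notch -0.017527547194152844 mid [-0.0142 -0.0143 -0.0142] [-0.0151 -0.015  -0.0145] yawdev -0.0005740278999776915 4.8397484058523026e-05
 t 51.1 op 0.451 F_tool [-0.5299  0.1448  0.2321] M_tool [-0.0118 -0.3444 -0.0081] ff 0.0
```

```bash
python3 -c "
from station import ticket
print(ticket.finish_job())"
```

```text
the job is handed in; nothing more can be done
None
```

The front wheels are parallel to within about 0.001 rad by my camera measurements, turned using only the sleeve (about 190° in total); the gripper let go and backed clear, and I handed the job in at about 51 s.

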